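Switch the label feeder to the green roll and feed

ROBOT

A 7-joint arm with a two-finger parallel gripper is mounted at the origin on the work surface. World frame = base frame: x ahead of the robot, y to its left, z up, the work surface at z = 0. Lengths are in m, angles in rad, forces in N, time in s.
With the tool pointing down it reaches from about 0.4 to 0.85 m from the base axis. Payload 10.4 kg.
Tool frame: the origin (TCP) lies midway between the tips of the shut fingers; the grasp point (between the pads) lies 19 mm behind it (grip_point_offset is the distance from the TCP to the grasp point, in m); y points along the fingers, z is the direction in which the jaws open and shut, and the axes are right-handed (so a half turn about y gives the same grasp; the last joint's range is limited). The gripper opens to 85 mm and grips with 20 to 120 N. Pads are 22 mm wide; open, the fingers measure 114 mm over their backs; the gripper's body (76 mm by 85 mm) begins 54 mm behind the grasp point. The pads swing forward as they close: fully open they stand 13 mm farther back than shut.
Start: joints at [-1.174, 0.332, -0.065, 1.46, 0.022, 1.35, -0.088], TCP at [0.255, 0.571, 0.231] pointing down, gripper open.
Joint ranges: [-2.6, 2.6], [-0.5, 2.12], [-1.47, 1.34], [0.16, 2.42], [-1.27, 4.41], [0.06, 2.06], [-2.6, 2.6]. Speed limits (rad/s): [2.22, 2.22, 2.79, 2.79, 3.14, 3.14, 3.14].

INTERFACE

Orientations are given as a unit quaternion [x, y, z, w].
In Python, from workcell import * gives the robot as it stands.
- The arm moves only by the tool send_rows, never from a script. Its argument "motion" is a list of rows, each a list of 7 numbers: the opening in per cent of the stroke, from 0 (shut) to 100 (fully open), then the shift along the tool's x, y, z in m, then the turn, a rotation vector about the tool's x, y, z in rad. In form: [[claw, tx, ty, tz, ax, ay, az], ...]. A call has 1 to 10 rows; each row is the pose to reach, as a shift and turn from the pose commanded when the call began, along the tool's axes at that moment; what a row does not reach only later rows make up. A row lasts 1/12 s, in which the tool goes at most 41.7 mm and 7.16 degrees, less where a joint would pass 70% of its speed; a pose out of reach is approached as far as the arm can. A call with a gripper value outside its range is refused whole. The fingers move at their own pace and stop on an object; "squeeze" is the grip in N (left out, the last holds). Time passes only in rows, so rows that repeat a pose let the fingers close. It gives the time, the measured TCP pose, the force and the opening at its end, in the units of the state.
- get_obs(): the state, without advancing time (a new reading comes with each control period).
- camera(name): name is "scene" or "side" or "wrist"; returns a dict with "pixels" (400x640x3 uint8, red, green, blue), "range_z" (400x640 float32, m along the optical axis (not along the pixel's ray), 0 where there is no reading), "fovy" (degrees; the focal length in pixels is half the picture's height over the tangent of half this angle, whatever the lens; pixels are square), "cx", "cy" (the principal point, pixels), "dist_coeffs" ([k1, k2, p1, p2, k3] as OpenCV has them; the pictures are not rectified), "view" (4x4, takes a point from world to camera coordinates); the wrist camera has in their place "T_tool_cam" (4x4, takes a point from camera to tool coordinates, whose origin is the TCP and whose axes are the tool frame's). Camera axes: x right, y down, z forward; pixel columns grow to the right and rows downward; lengths in m; the calibration is good to about 2 mm. A picture is of the moment at which its call begins: read the wrist's pose just before it.
- hand_in(): hands the job in, once; it reports no verdict.
The state is a dict: "clock": time; "joint_pos": joint angles; "joint_velocities": joint speeds; "tau": joint torques, N m; "position": TCP position; "ee_rot": TCP orientation; "ft_force": force on the tool from outside, world axes, zero at the start; "torque": the same for the moment, N m; "grip_width": opening from 0.0 (shut) to 1.0 (fully open).
Only numpy, scipy, OpenCV 4.12 (cv2) and the standard library are available. Lean on these libraries where they do the work, as an engineer would, in place of code of your own. Each camera call takes 0.05 s, during which the arm holds its last target.

TASK

Push the orange tab of the label feeder's selector round, with a fingertip and without pinching it, until its pointer tip is well over the green disc and stays there. Then press the round white feed button all the way down and let it come back up. Do not press the button before the selector is set, and leave the other things in place: the spare roll, scanner, stapler and pen cup.

Things in the scene. Friction and masses are not known exactly. Their poses are not given: they have to be found in the camera images.
- feeder: fixed white label feeder, 350 x 340 mm, flat deck 60 mm above the table. Origin on the table exactly below the selector's axis; its z is up; the deck runs from x = -130 to +220 mm and y = -170 to +170 mm in its own axes. Its -x side (the feed button) is the side nearer the robot, and at x = 143 to 207 mm four label rolls stand out to 84 mm above the table
- selector (a joint): turn of the selector in rad, counter-clockwise seen from above positive; at 0 the tab points along the feeder's +x. Hard stops at -2.2 and 2.2. It is held by steady friction only (about 0.18 N m plus slight damping: some 2.5 N on the tab), has no clicks or spring, and stays where it is left
- selector_axis (a point): centre of the top face of the selector, a black disc of 120 mm diameter (with a knurled rim) with an aluminium face; its top is 81 mm above the table
- tab_top (a point): top of the orange tab, 74 mm from the axis. The tab is an upright radial plate fixed to the selector: from 45 to 90 mm from the axis, 14 mm thick, top 106 mm above the table (so 25 mm above the black disc); it may be pushed on either flat side
- pointer_tip (a point): outer end of the orange pointer blade (6 mm wide, 3 mm thick) that runs out from the foot of the tab, 105 mm from the axis and 68 mm above the table; it passes just above the coloured discs
- tab_left: the flat face of the tab on its counter-clockwise side (3 mm thick, top 102 mm above the table); push here to turn the selector clockwise. Origin at its foot, 67.5 mm from the axis
- tab_right: the flat face of the tab on its clockwise side, likewise; push here to turn the selector counter-clockwise. Touching tab_left and tab_right at once with the fingers counts as pinching
- disc_green: green disc fixed on the deck: the wanted position. 32 mm diameter, 3 mm thick, origin at the centre of its underside. The four discs lie 105 mm from the selector's axis, at selector values -1.745, -0.873, 0.873 and 1.745; which colour lies where varies. The tab starts between the two middle ones
- disc_red: red disc, same size, another position
- disc_yellow: yellow disc, same size, another position
- disc_blue: blue disc, same size, another position
- feed_button (a joint): how far the feed button is pressed, m: 0 up, 0.006 fully down. Spring return; fully down takes 5 N
- feed_button_top (a point): centre of the top of the white feed button, 30 mm diameter in a black housing of 46 mm diameter; 82 mm above the table when up (housing top 72 mm); on the deck 95 mm from the selector's axis towards the feeder's -x; pressed straight down
- spare_roll: loose paper roll, 56 mm outer diameter, 24 mm bore, 30 mm high, standing on the deck at its corner towards -x and +y. Origin at the centre of its underside. Leave it
- scanner: loose grey barcode scanner lying on the table beside the feeder's -y side, about 190 x 75 x 42 mm, 190 mm along its x. Origin on its underside near the middle. Leave it
- stapler: loose black stapler on the table beside the feeder's +y side, 130 x 36 x 48 mm. Origin at the centre of its underside. Leave it
- pen_cup: loose square black pen cup on the table beside the feeder's +y side, 80 x 80 x 95 mm, pens up to 130 mm. Origin at the centre of its underside. Leave it

How it is judged:
On the way, in this order (a step that is already met when the one before it is completed fails the run):
1. the pointer tip is over the green disc (horizontal distance between pointer_tip and disc_green below 0.013 m), for 0.3 s.
2. the feed button is pressed down (value of joint feed_button above 0.0045 m), for 0.05 s.
At the end, for the whole second after the job is handed in: The pointer tip is at rest within 13 mm (seen from above) of the centre of the green disc, the feed button has been pressed down at least 4.5 mm with the selector so set and is up again, and spare roll, scanner, stapler and pen cup are within 20 mm of where they stood (horizontal distance between pointer_tip and disc_green below 0.013 m and velocity of joint selector between -0.05 and 0.05 rad/s and value of joint feed_button below 0.002 m and distance of each of spare_roll, scanner, stapler, pen_cup from where it was at the start of the episode below 0.02 m); the robot touches nothing.
It fails at once if the feed button is pressed while the pointer is not on the green disc (value of joint feed_button above 0.003 m and horizontal distance between pointer_tip and disc_green above 0.013 m).
It fails at once if the tab is pinched: the fingers press on both of its faces at once (contact force between the fingers and tab_left above 0.5 N and contact force between the fingers and tab_right above 0.5 N).
It fails at once if the spare roll, scanner, stapler or pen cup is lifted, carried or knocked more than 20 mm away (distance of any of spare_roll, scanner, stapler, pen_cup from where it was at the start of the episode above 0.02 m).
It also fails if it takes over 45 s, if anything falls off the work surface, if the arm or the gripper's body presses on something with over 40 N, if the wrist force passes 120 N, or if a joint passes its speed limit or range.

## Working session

There is one attempt and no reset: what is moved stays moved. The work goes in short steps, Python scripts to look and compute and a tool call to move; the robot and the scene stay as the last step left them, time stands still between calls to the robot, and variables do not carry over. Pictures are saved under pics/ and viewed, and the job is handed in when it is done.

Besides the shell and the picture viewer there is one more tool, called after "Emit:" by a JSON object that holds its "method" and its "body". send_rows: Moves the arm, as the interface text tells. Its arguments: {"type":"object","properties":{"motion":{"type":"array"},"squeeze":{"type":"number"}},"required":["motion"]}

```bash
ls; mkdir -p pics; cat > h.py <<'E'
from workcell import *
import numpy as np, cv2
def save(n,im): cv2.imwrite(f'pics/{n}.png',im[:,:,::-1])
E
python3 - <<'E'
from h import *
o=get_obs()
for k,v in o.items(): print(k,np.round(v,4))
for n in ("scene","side"):
    c=camera(n); save(n+'0',c['pixels']); np.savez(n+'0.npz',**c)
    print(n,c['fovy'],c['cx'],c['cy'],c['dist_coeffs'],np.round(c['view'],3).tolist())
E
```

```text
pics
clock 0.0
joint_pos [-1.1736  0.3329 -0.0647  1.461   0.0216  1.3499 -0.0885]
joint_velocities [-0.0002  0.0001 -0.0011  0.0009 -0.0004  0.0013 -0.0004]
tau [-5.00000e-04 -6.25445e+01  4.87000e-02 -3.91597e+01  1.62000e-02
  9.90000e-03  0.00000e+00]
position [0.2546 0.5704 0.2305]
ee_rot [ 0.6921 -0.1474  0.1473 -0.6911]
ft_force [-0.3289  0.3142 -0.9074]
torque [-0.0401 -0.0388  0.026 ]
grip_width 1.0037
scene 49.31493160187743 324.22904875941464 197.07546522235728 [-0.10787151  0.          0.          0.          0.        ] [[0.007, 1.0, 0.021, -0.028], [0.603, 0.013, -0.797, -0.278], [-0.797, 0.018, -0.603, 1.487], [0.0, 0.0, 0.0, 1.0]]
side 54.09764170947267 318.6417907585584 200.24964765486047 [0.0194484 0.        0.        0.        0.       ] [[0.898, -0.44, -0.014, -0.524], [-0.268, -0.521, -0.811, 0.256], [0.35, 0.731, -0.585, 0.698], [0.0, 0.0, 0.0, 1.0]]
```

View pics/scene0.png

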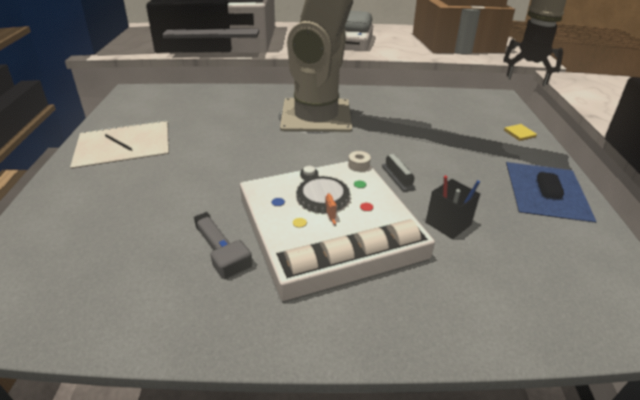

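View pics/side0.png

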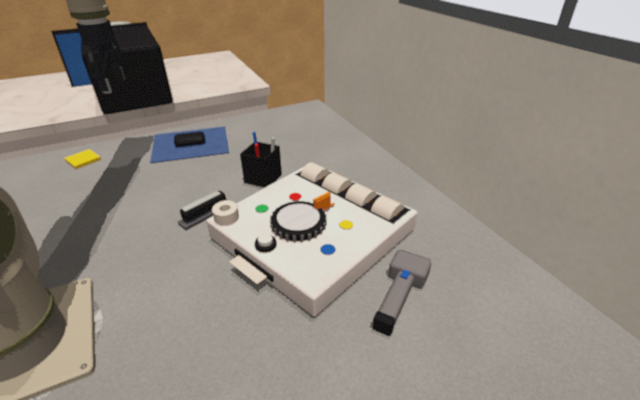

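The scene image shows the feeder with green disc near (360,184), red (366,207), yellow (300,223), blue (278,202), tab at about (331,208) and button at (309,172). The side image shows green at (262,209), button (265,242) and tab (322,201). Next I measure them.

```bash
cat >> h.py <<'E'
def K(c):
    f=200/np.tan(np.radians(c['fovy'])/2); return np.array([[f,0,c['cx']],[0,f,c['cy']],[0,0,1.]])
def ray(c,uv,V=None):
    V=c['view'] if V is None else V
    p=cv2.undistortPoints(np.array(uv,float).reshape(-1,1,2),K(c),np.array(c['dist_coeffs']))[:,0]
    d=np.c_[p,np.ones(len(p))]@V[:3,:3]; o=-V[:3,:3].T@V[:3,3]; return o,d
def onz(c,uv,z,V=None):
    o,d=ray(c,uv,V); return o+d*((z-o[2])/d[:,2])[:,None]
def proj(c,P,V=None):
    V=c['view'] if V is None else V
    return cv2.projectPoints(np.array(P,float).reshape(-1,3),cv2.Rodrigues(V[:3,:3])[0],V[:3,3],K(c),np.array(c['dist_coeffs']))[0][:,0]
HUE={'red':[(0,6),(172,180)],'orange':[(7,17)],'yellow':[(22,34)],'green':[(45,85)],'blue':[(100,125)]}
def blobs(c,name,roi,smin=110,vmin=60):
    h=cv2.cvtColor(c['pixels'],cv2.COLOR_RGB2HSV); m=np.zeros(h.shape[:2],np.uint8)
    for a,b in HUE[name]: m|=cv2.inRange(h,(a,smin,vmin),(b,255,255))
    k=np.zeros_like(m); x0,y0,x1,y1=roi; k[y0:y1,x0:x1]=m[y0:y1,x0:x1]
    n,l,s,ce=cv2.connectedComponentsWithStats(k)
    return [(s[i,4],ce[i],l==i) for i in range(1,n) if s[i,4]>8]
E
python3 - <<'E'
from h import *
for n,roi in (("scene",(245,150,420,250)),("side",(205,165,410,300))):
    c=dict(np.load(n+'0.npz'))
    for k in HUE:
        for a,ce,m in blobs(c,k,roi): print(n,k,a,np.round(ce,1),np.round(onz(c,ce,0.0625)[0],4))
    x0,y0,x1,y1=roi
    save(n+'0z',cv2.resize(c['pixels'][y0:y1,x0:x1],None,fx=3.8 if n=='scene' else 3.5,fy=3.8 if n=='scene' else 3.5,interpolation=cv2.INTER_CUBIC))
E
```

```text
scene red 71 [366.3 206.4] [0.5766 0.1189 0.0625]
scene orange 166 [330.6 206.4] [0.5784 0.0374 0.0625]
scene yellow 78 [299.3 222.2] [ 0.6348 -0.0314  0.0625]
scene green 27 [359.6 183.7] [0.4875 0.1101 0.0625]
scene blue 47 [277.6 201.5] [ 0.5625 -0.084   0.0625]
side red 68 [295.  196.4] [0.5772 0.115  0.0625]
side orange 243 [322.6 201.5] [0.627  0.0653 0.0625]
side yellow 89 [345.9 224.4] [ 0.6343 -0.0341  0.0625]
side green 63 [261.4 208. ] [0.4892 0.1074 0.0625]
side blue 101 [327.5 249. ] [ 0.5625 -0.0857  0.0625]
side blue 55 [404.9 273.8] [ 0.6611 -0.212   0.0625]
```

```bash
ls pics
```

```text
scene0.png
scene0z.png
side0.png
side0z.png
```

View pics/scene0z.png

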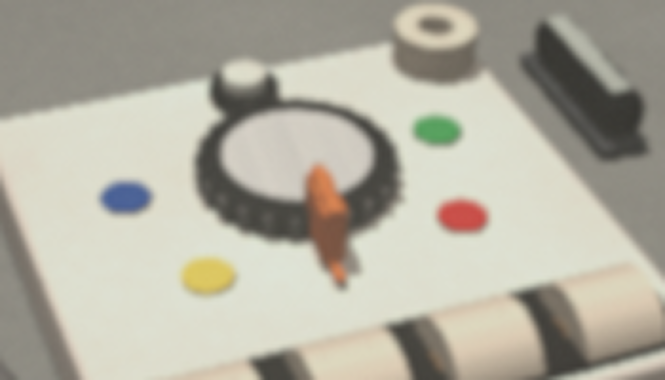

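View pics/side0z.png

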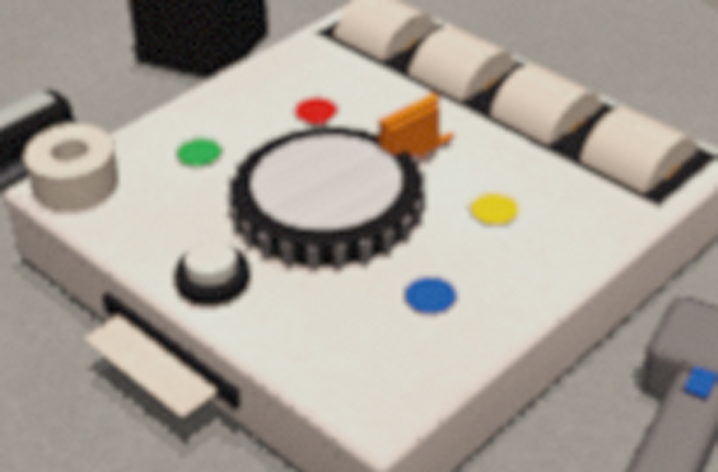

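The zoomed views show the tab and pointer between red and yellow. Green is at +1.745, so the selector has to turn counter-clockwise by pushing on tab_right. I'll fit the feeder pose next.

```bash
python3 - <<'E'
from h import *
from scipy.spatial.transform import Rotation as R
a=np.array([.873,-.873,1.745,-1.745]); M=.105*np.c_[np.cos(a),np.sin(a)]
S=dict(scene=[[.5766,.1189],[.6348,-.0314],[.4875,.1101],[.5625,-.084]],side=[[.5772,.115],[.6343,-.0341],[.4892,.1074],[.5625,-.0857]])
S['mean']=(np.array(S['scene'])+S['side'])/2
for n,P in S.items():
    P=np.array(P); m=M-M.mean(0);p=P-P.mean(0)
    th=np.arctan2((m[:,0]*p[:,1]-m[:,1]*p[:,0]).sum(),(m*p).sum())
    Rm=np.array([[np.cos(th),-np.sin(th)],[np.sin(th),np.cos(th)]]); t=P.mean(0)-Rm@M.mean(0)
    print(n,'yaw',th,'axis',t,'res mm',np.round((M@Rm.T+t-P)*1e3,1).tolist(),'button',t-Rm[:,0]*.095,'roll?')
for n in S:
    if n=='mean':continue
    c=dict(np.load(n+'0.npz'))
    roi=(245,150,420,250) if n=='scene' else (205,165,410,300)
    A,ce,m=max(blobs(c,'orange',roi,90,50),key=lambda b:b[0])
    ys,xs=np.nonzero(m); i=np.argmax(ys) if n=='scene' else np.argmax(xs)
    tip=onz(c,[xs[i]+.0,ys[i]],.068)[0]; print(n,'tip',xs[i],ys[i],tip, 'th',np.arctan2(tip[1]-t[1],tip[0]-t[0])-th)
    r=np.array([0,1,2])
    for sv in np.arange(-.4,.41,.1):
        P=[[t[0]+q*np.cos(th+sv),t[1]+q*np.sin(th+sv),z] for q,z in((.045,.106),(.09,.106),(.105,.068))]
        print(round(sv,1),np.round(proj(c,P)).tolist())
o=get_obs(); print(R.from_quat(o['ee_rot']).as_matrix().round(3))
E
```

```text
scene yaw 0.3680288128925982 axis [0.54236614 0.01953749] res mm [[-0.2, -0.0], [-0.5, 0.1], [0.7, -0.6], [0.1, 0.5]] button [ 0.45372749 -0.01464132] roll?
side yaw 0.362296082925051 axis [0.54276571 0.01691939] res mm [[0.1, 1.1], [0.1, -0.3], [-0.1, -0.2], [-0.1, -0.5]] button [ 0.45393258 -0.01675072] roll?
mean yaw 0.3651754698312047 axis [0.54256594 0.0182281 ] res mm [[-0.0, 0.5], [-0.2, -0.1], [0.3, -0.4], [-0.0, -0.0]] button [ 0.45383014 -0.01569765] roll?
scene tip 333 223 [0.64258529 0.04126101 0.068     ] th -0.13883691674699677
-0.4 [[322.0, 193.0], [321.0, 206.0], [321.0, 224.0]]
-0.3 [[324.0, 193.0], [325.0, 206.0], [325.0, 224.0]]
-0.2 [[326.0, 193.0], [330.0, 206.0], [330.0, 224.0]]
-0.1 [[328.0, 193.0], [334.0, 205.0], [335.0, 223.0]]
-0.0 [[330.0, 193.0], [338.0, 205.0], [340.0, 222.0]]
0.1 [[332.0, 192.0], [342.0, 204.0], [344.0, 221.0]]
0.2 [[333.0, 192.0], [345.0, 202.0], [348.0, 220.0]]
0.3 [[335.0, 191.0], [348.0, 201.0], [352.0, 218.0]]
0.4 [[337.0, 190.0], [351.0, 199.0], [355.0, 216.0]]
side tip 333 203 [0.64273092 0.04227632 0.068     ] th -0.12954908270107765
-0.4 [[316.0, 202.0], [335.0, 197.0], [341.0, 209.0]]
-0.3 [[315.0, 201.0], [333.0, 195.0], [338.0, 206.0]]
-0.2 [[314.0, 200.0], [331.0, 193.0], [336.0, 204.0]]
-0.1 [[313.0, 199.0], [328.0, 191.0], [333.0, 202.0]]
-0.0 [[312.0, 198.0], [325.0, 190.0], [330.0, 200.0]]
0.1 [[310.0, 197.0], [322.0, 188.0], [326.0, 199.0]]
0.2 [[308.0, 197.0], [319.0, 187.0], [322.0, 197.0]]
0.3 [[307.0, 196.0], [315.0, 186.0], [319.0, 196.0]]
0.4 [[305.0, 196.0], [312.0, 185.0], [315.0, 195.0]]
[[ 0.913 -0.     0.408]
 [-0.408 -0.001  0.913]
 [ 0.    -1.    -0.001]]
```

```bash
cat >> h.py <<'E'
from scipy.spatial.transform import Rotation as R
AX=np.array([.5426,.0182]); YAW=.365
def rel(p,zyaw):
    """tool-frame shift/turn from measured pose to world p, tool down with tool z at world angle zyaw"""
    o=get_obs(); R0=R.from_quat(o['ee_rot'])
    z=np.array([np.cos(zyaw),np.sin(zyaw),0]); y=np.array([0,0,-1.]); x=np.cross(y,z)
    R1=R.from_matrix(np.c_[x,y,z])
    return R0.inv().apply(np.array(p)-o['position']),(R0.inv()*R1).as_rotvec()
def st():
    o=get_obs(); z=R.from_quat(o['ee_rot']).as_matrix()[:,2]
    print('t',round(o['clock'],2),'p',o['position'].round(4),'zyaw',round(np.arctan2(z[1],z[0]),3),'F',np.round(o['ft_force'],1),'w',o['grip_width'],'j',np.round(o['joint_pos'],2))
def tp(phi,r,tan,z):
    return [AX[0]+r*np.cos(phi)-tan*np.sin(phi),AX[1]+r*np.sin(phi)+tan*np.cos(phi),z]
E
python3 -c "
from h import *
st();print(tp(.235,.07,-.035,.23),rel(tp(.235,.07,-.035,.23),.235))"
```

```text
t 0.1 p [0.2546 0.5704 0.2306] zyaw 1.151 F [ 0.6  0.9 -0.8] w 1.0047967761762577 j [-1.17  0.33 -0.06  1.46  0.02  1.35 -0.09]
[np.float64(0.6188255083862196), np.float64(0.000461007039226663), 0.23] (array([ 0.56486995,  0.00112929, -0.37204212]), array([1.14614518e-03, 9.16049396e-01, 6.52045407e-04]))
```

Emit:
{"method": "send_rows", "body": {"motion": [[0,0.015,0,-0.01,0,0.03,0],[0,0.045,0,-0.03,0,0.07,0],[0,0.075,0,-0.05,0,0.12,0],[0,0.105,0,-0.07,0,0.17,0],[0,0.135,0,-0.09,0,0.22,0],[0,0.165,0,-0.11,0,0.27,0],[0,0.195,0,-0.13,0,0.32,0],[0,0.225,0,-0.15,0,0.37,0],[0,0.255,0,-0.17,0,0.42,0],[0,0.283,0,-0.186,0,0.46,0]], "squeeze": 20}}

```text
clock: 0.93
position: [0.4381, 0.2831, 0.2312]
ee_rot: [0.639, -0.302, 0.302, -0.639]
ft_force: [0.6, 0.9, -0.2]
grip_width: 0.002
```

```bash
python3 -c "
from h import *
st();print(rel(tp(.235,.07,-.035,.20),.235))"
```

```text
t 0.93 p [0.4381 0.2831 0.2312] zyaw 0.687 F [ 0.6  0.9 -0.2] w 0.001748329722134898 j [-0.83  0.1   0.18  1.74 -0.02  1.3   0.04]
(array([ 0.33314012,  0.03124492, -0.03963077]), array([2.55247113e-04, 4.52370923e-01, 1.11821002e-04]))
```

Emit:
{"method": "send_rows", "body": {"motion": [[0,0.035,0,-0.004,0,0.05,0],[0,0.07,0,-0.008,0,0.1,0],[0,0.105,0,-0.012,0,0.15,0],[0,0.14,0,-0.016,0,0.2,0],[0,0.175,0,-0.02,0,0.25,0],[0,0.21,0,-0.024,0,0.3,0],[0,0.245,0.005,-0.028,0,0.35,0],[0,0.28,0.01,-0.032,0,0.4,0],[0,0.31,0.02,-0.036,0,0.45,0],[0,0.333,0.031,-0.04,0,0.452,0]]}}

```text
clock: 1.77
position: [0.6198, 0.0006, 0.2]
ee_rot: [0.555, -0.438, 0.439, -0.555]
ft_force: [0.5, 0.3, 0.0]
grip_width: 0.002
```

```bash
python3 - <<'E'
from h import *
st()
o=get_obs(); c=camera('wrist'); save('w1',c['pixels']); np.savez('w1.npz',**c,p=o['position'],q=o['ee_rot'])
c=camera('side'); save('s1',c['pixels'][120:320,180:480].repeat(2,0).repeat(2,1))
print(rel(tp(.235,.07,-.035,.09),.235))
E
```

```text
t 1.77 p [6.198e-01 6.000e-04 2.000e-01] zyaw 0.234 F [0.5 0.3 0. ] w 0.002197642402480893 j [-0.44  0.35  0.46  1.54 -0.16  1.28  0.28]
(array([-0.00223811,  0.10785321,  0.0010828 ]), array([ 0.00373377, -0.00212992,  0.00221326]))
```

View pics/w1.png

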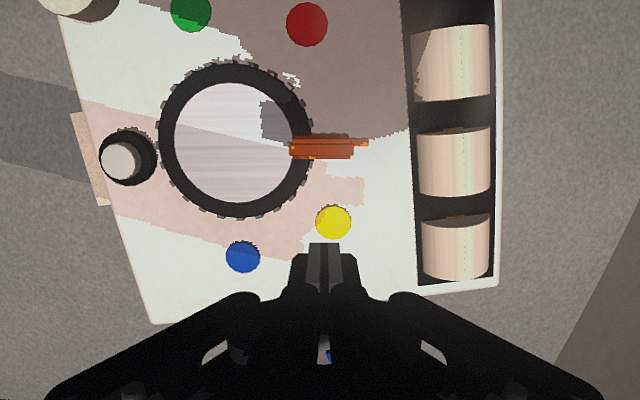

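View pics/s1.png

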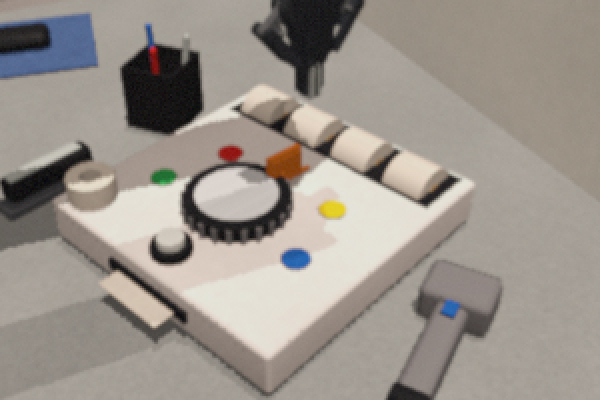

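The wrist image shows the shut fingertips at (325,245), clear of the tab at (330,147), which is parallel to tool z. The pointer tip is at (367,143), green is at (190,12) and the button at (120,158). I'll cross-check these with the wrist camera.

```bash
cat >> h.py <<'E'
def wview(c,p,q):
    T=np.eye(4);T[:3,:3]=R.from_quat(q).as_matrix();T[:3,3]=p
    return np.linalg.inv(T@c['T_tool_cam'])
def feeder(p):
    d=np.array(p)[:2]-AX; return np.hypot(*d), np.arctan2(d[1],d[0])-YAW
E
python3 - <<'E'
from h import *
c=dict(np.load('w1.npz')); V=wview(c,c['p'],c['q'])
for k in HUE:
    for a,ce,m in blobs(c,k,(60,0,420,275),110,40):
        if a>100:
            P=onz(c,ce,.0625,V)[0]; print(k,a,ce.round(1),P.round(4),np.round(feeder(P),4))
            if k=='orange':
                ys,xs=np.nonzero(m); i=xs>=xs.max()-1; uv=[xs.max(),ys[i].mean()]; P=onz(c,uv,.068,V)[0]; print('tip',uv,P,feeder(P))
g=cv2.cvtColor(c['pixels'],cv2.COLOR_RGB2GRAY)
print('btn',onz(c,[[119,160]],.082,V))
E
```

```text
red 1454 [306.4  23.9] [0.5773 0.1179 0.0625] [0.1055 0.8711]
orange 1551 [323.9 146.4] [0.6116 0.0307 0.0625] [ 0.0701 -0.1853]
tip [np.int64(368), np.float64(142.0)] [0.64487248 0.04315543 0.068     ] (np.float64(0.10527314005746154), np.float64(-0.1256676188006078))
yellow 912 [333.  222.5] [ 0.6347 -0.0322  0.0625] [ 0.105  -0.8653]
green 1078 [190.3  13.7] [0.49   0.106  0.0625] [0.1023 1.7459]
blue 824 [242.3 256.8] [ 0.5628 -0.0837  0.0625] [ 0.1039 -1.7402]
btn [[ 0.45585395 -0.01334422  0.082     ]]
```

All three cameras agree, with the tab at about -0.126 rad. Now I descend beside it.

Emit:
{"method": "send_rows", "body": {"motion": [[0,0,0.02,0.001,0,0,0],[0,-0.001,0.045,0.001,0,0,0],[0,-0.002,0.07,0.001,0,0,0],[0,-0.002,0.09,0.001,0,0,0],[0,-0.002,0.102,0.001,0,0,0],[0,-0.002,0.108,0.001,0,0,0],[0,-0.002,0.108,0.001,0,0,0]]}}

```text
clock: 2.45
position: [0.6186, 0.0059, 0.0914]
ee_rot: [0.557, -0.437, 0.436, -0.556]
ft_force: [-0.5, 0.3, 0.7]
grip_width: -0.001
```

```bash
python3 - <<'E'
from h import *
st()
# arc plan: tab world angle phi, tool at r=.07, tan -.019 ; print per-call rel rows in tool axes for steps
phi0=.239
p0=np.array(tp(phi0,.07,-.035,.09))
for d in np.arange(0,.41,.05):
    s,t=rel(tp(phi0+d,.07,-.018,.09),phi0+d); print(round(d,2),s.round(4),t.round(3))
E
```

```text
t 2.45 p [0.6186 0.0059 0.0914] zyaw 0.239 F [-0.5  0.3  0.7] w -0.0007536416279340487 j [-0.42  0.45  0.43  1.66 -0.21  1.08  0.31]
0.0 [-0.0119  0.0014 -0.001 ] [ 0.002  0.    -0.   ]
0.05 [-0.0155  0.0014 -0.0002] [ 0.002 -0.05  -0.   ]
0.1 [-0.019   0.0014  0.0005] [ 0.002 -0.1   -0.   ]
0.15 [-0.0226  0.0014  0.0009] [ 0.002 -0.15  -0.   ]
0.2 [-0.0262  0.0014  0.0012] [ 0.002 -0.2   -0.   ]
0.25 [-0.0298  0.0014  0.0013] [ 0.002 -0.25  -0.   ]
0.3 [-0.0334  0.0014  0.0012] [ 0.002 -0.3   -0.001]
0.35 [-0.037   0.0014  0.001 ] [ 0.002 -0.35  -0.001]
0.4 [-0.0406  0.0014  0.0005] [ 0.002 -0.4   -0.001]
```

Emit:
{"method": "send_rows", "body": {"motion": [[0,-0.006,0.001,-0.001,0,0,0],[0,-0.012,0.001,-0.001,0,0,0],[0,-0.0155,0.001,0,0,-0.05,0],[0,-0.019,0.001,0.0005,0,-0.1,0],[0,-0.0225,0.001,0.001,0,-0.15,0],[0,-0.026,0.001,0.001,0,-0.2,0],[0,-0.03,0.001,0.001,0,-0.25,0],[0,-0.0335,0.001,0.001,0,-0.3,0],[0,-0.037,0.001,0.001,0,-0.35,0],[0,-0.0405,0.001,0.0005,0,-0.4,0]]}}

```text
clock: 3.28
position: [0.611, 0.0454, 0.0926]
ee_rot: [-0.632, 0.316, -0.318, 0.632]
ft_force: [2.2, -1.0, -1.4]
grip_width: -0.001
```

```bash
cat >> h.py <<'E'
def look(n):
    st(); o=get_obs(); c=camera('wrist'); save(n,c['pixels']); V=wview(c,o['position'],o['ee_rot'])
    for k in ('orange','green'):
        for a,ce,m in blobs(c,k,(0,0,640,300),110,40):
            if a>150:
                P=onz(c,ce,.0625,V)[0]; print(k,a,ce.round(1),P.round(4),np.round(feeder(P),4))
                if k=='orange':
                    ys,xs=np.nonzero(m); Q=onz(c,np.c_[xs,ys],.068,V); i=np.argmax(xs); print('tip px',xs[i],ys[i],Q[i].round(4),np.round(feeder(Q[i]),3))
    return c,V
def plan(phi0,ds,tan=-.018,r=.07,z=.09):
    for d in ds:
        s,t=rel(tp(phi0+d,r,tan,z),phi0+d); print(round(d,2),s.round(4),t.round(3))
E
python3 - <<'E'
from h import *
look('w2'); plan(.639,np.arange(0,.51,.05))
E
```

```text
t 3.28 p [0.611  0.0454 0.0926] zyaw 0.641 F [ 2.2 -1.  -1.4] w -0.0005496405876284183 j [-0.42  0.42  0.34  1.67 -0.16  1.07  0.61]
orange 5574 [324.7 221.5] [0.6059 0.0509 0.0625] [0.0712 0.1121]
tip px 393 201 [0.626  0.0825 0.068 ] [0.105 0.292]
green 835 [197.3   7.6] [0.4954 0.1002 0.0625] [0.0945 1.7279]
0.0 [-0.0001  0.0026 -0.0013] [-0.002  0.007  0.001]
0.05 [-0.0036  0.0026 -0.0005] [-0.002 -0.043  0.001]
0.1 [-0.0072  0.0026  0.0001] [-0.002 -0.093  0.001]
0.15 [-0.0108  0.0026  0.0006] [-0.002 -0.143  0.001]
0.2 [-0.0144  0.0026  0.0009] [-0.002 -0.193  0.001]
0.25 [-0.018   0.0026  0.0011] [-0.002 -0.243  0.001]
0.3 [-0.0216  0.0025  0.001 ] [-0.002 -0.293  0.001]
0.35 [-0.0252  0.0025  0.0008] [-0.002 -0.343  0.001]
0.4 [-0.0288  0.0025  0.0003] [-0.002 -0.393  0.001]
0.45 [-0.0324  0.0025 -0.0003] [-0.002 -0.443  0.002]
0.5 [-0.0359  0.0025 -0.001 ] [-0.002 -0.493  0.002]
```

View pics/w2.png

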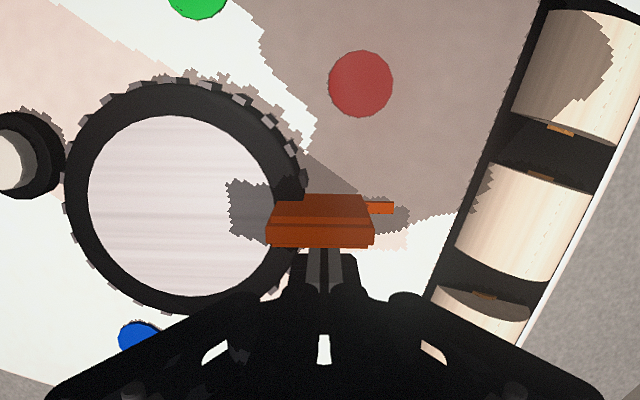

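The wrist image shows the shut fingertip on the near face of the tab (320,240), with the pointer at (385,207). Only one face is touched and the selector has turned to about 0.28. I'll continue.

Emit:
{"method": "send_rows", "body": {"motion": [[0,-0.0035,0.001,0,0,-0.04,0],[0,-0.007,0.002,0,0,-0.09,0],[0,-0.011,0.0025,0.0005,0,-0.14,0],[0,-0.0145,0.0025,0.001,0,-0.19,0],[0,-0.018,0.0025,0.001,0,-0.24,0],[0,-0.0215,0.0025,0.001,0,-0.29,0],[0,-0.025,0.0025,0.001,0,-0.34,0],[0,-0.029,0.0025,0.0005,0,-0.39,0],[0,-0.0325,0.0025,0,0,-0.44,0],[0,-0.036,0.0025,-0.001,0,-0.49,0]]}}

```text
clock: 4.17
position: [0.5891, 0.0736, 0.0904]
ee_rot: [-0.69, 0.153, -0.156, 0.69]
ft_force: [2.8, -1.7, 0.6]
grip_width: 0.001
```

```bash
python3 - <<'E'
from h import *
look('w3'); plan(1.139,np.arange(0,.51,.05))
E
```

```text
t 4.17 p [0.5891 0.0736 0.0904] zyaw 1.13 F [ 2.8 -1.7  0.6] w 0.0006606776899635063 j [-0.4   0.38  0.25  1.72 -0.1   1.05  1.01]
orange 5704 [326.9 223.4] [0.5822 0.0774 0.0625] [0.0713 0.6166]
tip px 396 202 [0.5847 0.1149 0.068 ] [0.105 0.795]
green 3379 [302.5  26.9] [0.4903 0.1081 0.0625] [0.104  1.7322]
0.0 [-0.0003  0.0003 -0.0001] [-0.002 -0.005  0.002]
0.05 [-0.0038  0.0003  0.0007] [-0.002 -0.055  0.002]
0.1 [-0.0074  0.0003  0.0013] [-0.002 -0.105  0.002]
0.15 [-0.0109  0.0003  0.0018] [-0.002 -0.155  0.003]
0.2 [-0.0145  0.0003  0.002 ] [-0.001 -0.205  0.003]
0.25 [-0.0182  0.0003  0.0021] [-0.001 -0.255  0.003]
0.3 [-0.0218  0.0003  0.002 ] [-0.001 -0.305  0.003]
0.35 [-0.0254  0.0003  0.0017] [-0.001 -0.355  0.003]
0.4 [-0.029   0.0003  0.0013] [-0.001 -0.405  0.003]
0.45 [-0.0325  0.0003  0.0006] [-0.001 -0.455  0.003]
0.5 [-0.036   0.0003 -0.0002] [-0.001 -0.505  0.003]
```

Emit:
{"method": "send_rows", "body": {"motion": [[0,-0.004,0,0.0005,0,-0.055,0],[0,-0.0075,0,0.001,0,-0.105,0],[0,-0.011,0,0.002,0,-0.155,0],[0,-0.0145,0,0.002,0,-0.205,0],[0,-0.018,0,0.002,0,-0.255,0],[0,-0.022,0,0.002,0,-0.305,0],[0,-0.0255,0,0.002,0,-0.355,0],[0,-0.029,0,0.001,0,-0.405,0],[0,-0.0325,0,0.0005,0,-0.455,0],[0,-0.036,0,0,0,-0.505,0]]}}

```text
clock: 5.05
position: [0.5565, 0.089, 0.0902]
ee_rot: [-0.707, -0.024, 0.021, 0.707]
ft_force: [3.3, -0.9, 0.3]
grip_width: -0.004
```

```bash
python3 - <<'E'
from h import *
look('w4'); plan(1.639,np.arange(0,.51,.05))
E
```

```text
t 5.05 p [0.5565 0.089  0.0902] zyaw 1.634 F [ 3.3 -0.9  0.3] w -0.003985987306392336 j [-0.37  0.32  0.15  1.8  -0.06  1.03  1.44]
orange 5779 [326.3 223.3] [0.548  0.089  0.0625] [0.071 1.129]
tip px 396 202 [0.5322 0.1232 0.068 ] [0.106 1.305]
green 587 [395.  119.5] [0.4918 0.1189 0.0625] [0.1128 1.6727]
0.0 [-0.0001  0.0001  0.    ] [-0.    -0.001  0.003]
0.05 [-0.0036  0.0001  0.0008] [-0.    -0.051  0.003]
0.1 [-0.0072  0.0001  0.0015] [-0.    -0.101  0.003]
0.15 [-0.0108  0.0001  0.0019] [-0.    -0.151  0.003]
0.2 [-0.0144  0.0001  0.0022] [-0.    -0.201  0.003]
0.25 [-0.018   0.      0.0023] [-0.    -0.251  0.003]
0.3 [-0.0216  0.      0.0022] [ 0.    -0.301  0.003]
0.35 [-0.0252  0.      0.0019] [ 0.    -0.351  0.003]
0.4 [-0.0288  0.      0.0015] [ 0.    -0.401  0.003]
0.45 [-0.0323  0.      0.0009] [ 0.    -0.451  0.003]
0.5 [-0.0359 -0.      0.0001] [ 0.    -0.501  0.003]
```

View pics/w4.png

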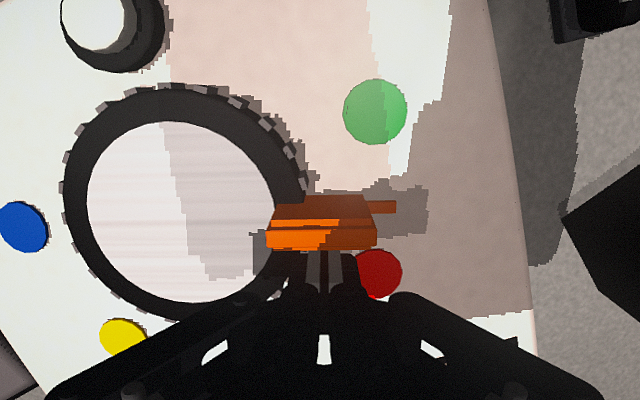

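The image shows the pointer at (390,207) and the green disc at (375,112), with about 0.46 rad still to turn. I'll stop slightly short and check.

Emit:
{"method": "send_rows", "body": {"motion": [[0,-0.0035,0,0.001,0,-0.05,0],[0,-0.007,0,0.0015,0,-0.1,0],[0,-0.011,0,0.002,0,-0.15,0],[0,-0.0145,0,0.002,0,-0.2,0],[0,-0.018,0,0.0025,0,-0.25,0],[0,-0.0215,0,0.002,0,-0.3,0],[0,-0.025,0,0.002,0,-0.35,0],[0,-0.0285,0,0.0015,0,-0.4,0],[0,-0.031,0,0.001,0,-0.43,0],[0,-0.031,0,0.001,0,-0.43,0]]}}

```text
clock: 5.93
position: [0.525, 0.0882, 0.0898]
ee_rot: [-0.686, -0.173, 0.171, 0.686]
ft_force: [1.7, 0.4, 1.4]
grip_width: 0.001
```

```bash
python3 - <<'E'
from h import *
c,V=look('w5'); plan(2.079,np.arange(0,.11,.02))
print(proj(c,[tp(YAW+1.745,.105,0,.063)],V))
E
```

```text
t 5.93 p [0.525  0.0882 0.0898] zyaw 2.063 F [1.7 0.4 1.4] w 0.0005981168858185229 j [-0.33  0.25  0.09  1.88 -0.03  1.01  1.83]
orange 5808 [323.8 223.4] [0.5174 0.0837 0.0625] [0.0702 1.5731]
tip px 394 201 [0.4881 0.1082 0.068 ] [0.105 1.75 ]
green 2124 [394.8 197.3] [0.4872 0.1094 0.0625] [0.1067 1.7519]
0.0 [-0.0007 -0.0003  0.0002] [ 0.    -0.018  0.002]
0.02 [-0.0021 -0.0003  0.0005] [ 0.    -0.038  0.002]
0.04 [-0.0035 -0.0003  0.0008] [ 0.    -0.058  0.002]
0.06 [-0.0049 -0.0003  0.001 ] [ 0.    -0.078  0.002]
0.08 [-0.0064 -0.0003  0.0013] [ 0.    -0.098  0.002]
0.1 [-0.0078 -0.0003  0.0015] [ 0.    -0.118  0.002]
[[391.68787777 199.09690808]]
```

View pics/w5.png

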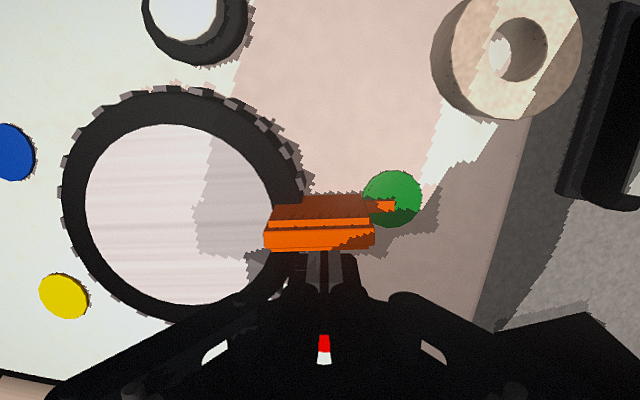

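The pointer tip is at (394,205) and the green disc centre at (392,199), so the pointer is on the disc about 3 mm short of centre. A small nudge, then I back off.

Emit:
{"method": "send_rows", "body": {"motion": [[0,-0.001,0,0,0,-0.015,0],[0,-0.002,0,0,0,-0.03,0],[0,-0.003,0,0,0,-0.04,0],[0,-0.003,0,0,0,-0.04,0],[0,-0.003,0,0,0,-0.04,0]]}}

```text
clock: 6.4
position: [0.5217, 0.0867, 0.0888]
ee_rot: [-0.682, -0.186, 0.186, 0.682]
ft_force: [1.0, 1.2, 2.6]
grip_width: -0.0
```

```bash
python3 - <<'E'
from h import *
c,V=look('w6')
save('w6z',cv2.resize(c['pixels'][150:270,240:460],None,fx=3.5,fy=3.5))
E
```

```text
t 6.4 p [0.5217 0.0867 0.0888] zyaw 2.104 F [1.  1.2 2.6] w -0.00030739448144474546 j [-0.32  0.25  0.08  1.88 -0.02  1.01  1.87]
orange 5859 [324.4 224.2] [0.514  0.0823 0.0625] [0.0702 1.6255]
tip px 395 200 [0.483 0.105 0.068] [0.105 1.807]
green 1969 [396.7 208.9] [0.4875 0.1105 0.0625] [0.1075 1.7442]
```

View pics/w6z.png

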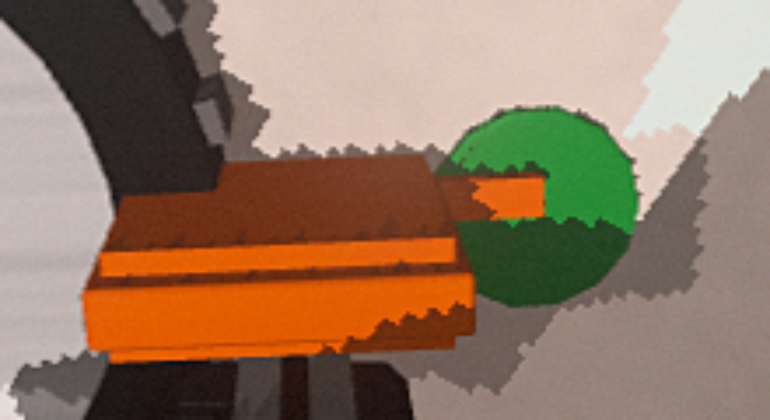

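The zoom shows the pointer tip at (545,197) and the disc centre at (540,206), within about 2–3 mm. I back off and rise.

Emit:
{"method": "send_rows", "body": {"motion": [[0,0.006,0,0,0,0,0],[0,0.014,0,0,0,0,0],[0,0.022,0,0,0,0,0],[0,0.025,-0.015,0,0,0,0],[0,0.025,-0.035,0,0,0,0],[0,0.025,-0.055,0,0,0,0],[0,0.025,-0.07,0,0,0,0],[0,0.025,-0.08,0,0,0,0],[0,0.025,-0.08,0,0,0,0]]}}

```text
clock: 7.2
position: [0.5445, 0.0995, 0.1706]
ee_rot: [-0.682, -0.187, 0.185, 0.682]
ft_force: [-0.3, 0.2, -0.0]
grip_width: 0.005
```

```bash
python3 - <<'E'
from h import *
c,V=look('w7')
B=[.454,-.0155]
print(rel(B+[.15],2.1),rel(B+[.15],1.6))
for n in('scene','side'):
    c=camera(n)
    roi=(245,150,420,250) if n=='scene' else (205,165,410,300)
    for k in('green','orange'):
        for a,ce,m in blobs(c,k,roi,90,50): print(n,k,a,ce.round(1))
    print(proj(c,[tp(YAW+1.745,.105,0,.068)]))
    x0,y0,x1,y1=roi; save(n+'7z',cv2.resize(c['pixels'][y0:y1,x0:x1],None,fx=3.5,fy=3.5,interpolation=cv2.INTER_CUBIC))
E
```

```text
t 7.2 p [0.5445 0.0995 0.1706] zyaw 2.104 F [-0.3  0.2 -0. ] w 0.004790643867006549 j [-0.34  0.21  0.09  1.74 -0.02  1.18  1.86]
orange 2025 [325.  140.3] [0.5082 0.0788 0.0625] [0.0697 1.7223]
tip px 375 131 [0.4839 0.1055 0.068 ] [0.105 1.798]
(array([-0.13574396,  0.01900041, -0.05325705]), array([0.00023819, 0.00399306, 0.00104548])) (array([-0.13574396,  0.01900041, -0.05325705]), array([-2.81689291e-05,  5.03993009e-01,  1.08333536e-03]))
scene green 26 [361.2 184.1]
scene orange 227 [347.8 178. ]
[[359.09578524 182.10473067]]
side green 26 [259.1 208.7]
side orange 271 [271.4 204.4]
[[260.87314529 206.00345494]]
```

View pics/w7.png

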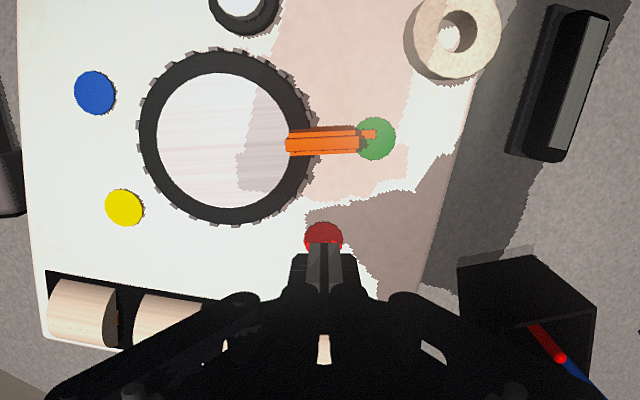

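View pics/side7z.png

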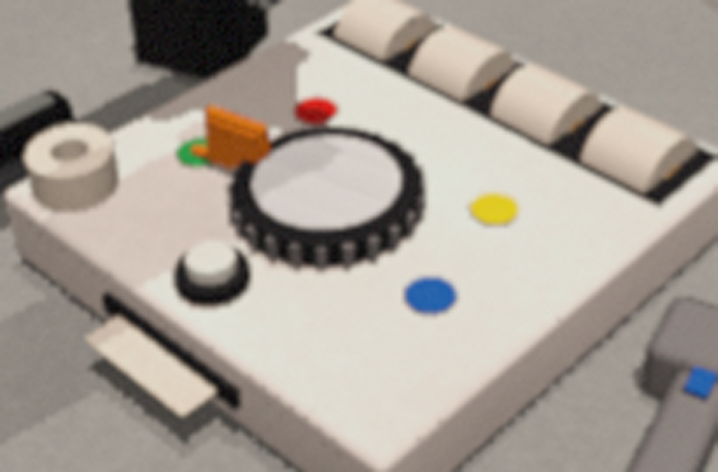

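The wrist view shows the pointer tip at (375,133) and the disc centre at (377,138), about 4 mm off and within the 13 mm limit. The selector is free of the fingers. Next I move above the button.

Emit:
{"method": "send_rows", "body": {"motion": [[0,-0.015,0,-0.006,0,0,0],[0,-0.04,0,-0.016,0,0,0],[0,-0.065,0,-0.026,0,0,0],[0,-0.09,0,-0.035,0,0,0],[0,-0.115,0,-0.045,0,0,0],[0,-0.13,0,-0.051,0,0,0],[0,-0.136,0.01,-0.053,0,0,0],[0,-0.136,0.025,-0.053,0,0,0],[0,-0.136,0.04,-0.053,0,0,0],[0,-0.136,0.04,-0.053,0,0,0]]}}

```text
clock: 8.18
position: [0.4514, -0.015, 0.1255]
ee_rot: [-0.682, -0.185, 0.188, 0.682]
ft_force: [-1.1, 1.0, 0.1]
grip_width: -0.001
```

```bash
python3 - <<'E'
from h import *
c,V=look('w8')
print(rel([.454,-.0155,.09],2.104))
P=np.array([.454,-.0155,.082]); print(proj(c,[P,P+[.015,0,0],P+[0,.015,0]],V))
for n in('scene','side'):
    c=camera(n); save(n+'8z',cv2.resize(c['pixels'][130:260,220:420],None,fx=3.5,fy=3.5,interpolation=cv2.INTER_CUBIC))
E
```

```text
t 8.18 p [ 0.4514 -0.015   0.1255] zyaw 2.105 F [-1.1  1.   0.1] w -0.0014170962695301454 j [-0.22  0.04  0.16  2.03 -0.01  1.07  2.04]
(array([ 0.0015074 ,  0.03694356, -0.00143945]), array([-0.00153525,  0.00087167, -0.00319075]))
[[321.12483427 230.98791788]
 [308.37560108 251.07386302]
 [342.97301454 242.92134496]]
```

View pics/w8.png

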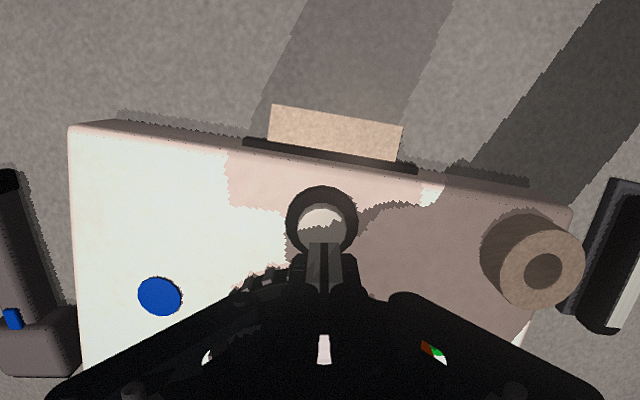

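View pics/side8z.png

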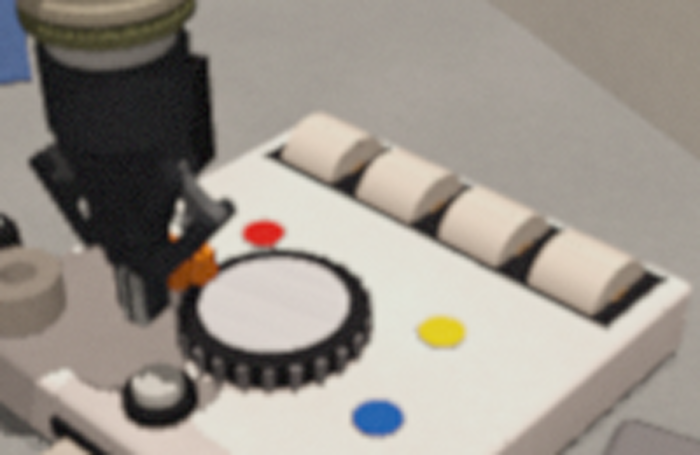

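The wrist view shows the button at about (323,227), right under the fingertips at (323,245). The spare roll and stapler are well clear. I press in small steps.

Emit:
{"method": "send_rows", "body": {"motion": [[0,0.001,0.012,-0.001,0,0,0],[0,0.0015,0.026,-0.0015,0,0,0],[0,0.0015,0.036,-0.0015,0,0,0],[0,0.0015,0.041,-0.0015,0,0,0],[0,0.0015,0.044,-0.0015,0,0,0],[0,0.0015,0.046,-0.0015,0,0,0],[0,0.0015,0.048,-0.0015,0,0,0],[0,0.0015,0.049,-0.0015,0,0,0],[0,0.0015,0.05,-0.0015,0,0,0],[0,0.0015,0.05,-0.0015,0,0,0]]}}

```text
clock: 9.17
position: [0.4554, -0.0161, 0.0791]
ee_rot: [-0.682, -0.187, 0.186, 0.682]
ft_force: [-0.7, 0.3, 3.8]
grip_width: -0.003
```

```bash
python3 - <<'E'
from h import *
st()
c=camera('side'); save('side9z',cv2.resize(c['pixels'][130:260,220:420],None,fx=3.5,fy=3.5,interpolation=cv2.INTER_CUBIC)); st()
E
```

```text
t 9.17 p [ 0.4554 -0.0161  0.0791] zyaw 2.104 F [-0.7  0.3  3.8] w -0.0031226911497911703 j [-0.22  0.11  0.16  2.07 -0.02  0.96  2.06]
t 9.22 p [ 0.4554 -0.0161  0.0792] zyaw 2.104 F [-1.2  0.5  3.1] w 0.005279685148590077 j [-0.22  0.11  0.16  2.07 -0.02  0.96  2.06]
```

View pics/side9z.png

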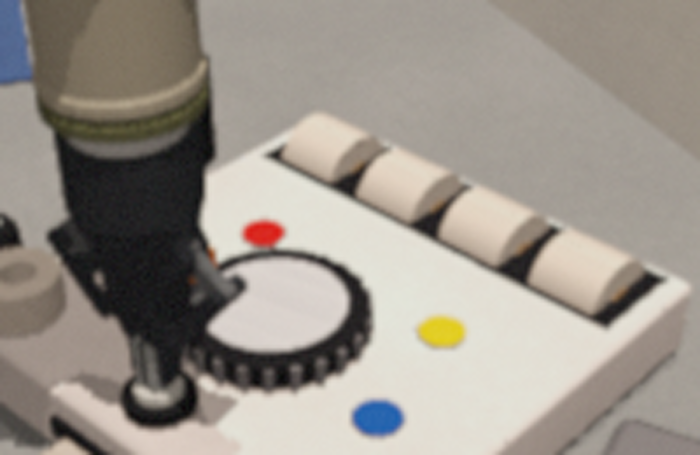

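The fingertips are on the button, but the force is only about 3.5 N at z=0.079, so it is half pressed. I push further.

Emit:
{"method": "send_rows", "body": {"motion": [[0,0,0.0015,0,0,0,0],[0,0,0.003,0,0,0,0],[0,0,0.0045,0,0,0,0],[0,0,0.006,0,0,0,0],[0,0,0.007,0,0,0,0],[0,0,0.007,0,0,0,0],[0,0,0.007,0,0,0,0]]}}

```text
clock: 9.8
position: [0.4558, -0.0161, 0.0752]
ee_rot: [-0.682, -0.187, 0.186, 0.682]
ft_force: [-21.3, 0.4, 51.2]
grip_width: 0.001
```

```bash
python3 - <<'E'
from h import *
st()
E
```

```text
t 9.8 p [ 0.4558 -0.0161  0.0752] zyaw 2.104 F [-21.3   0.4  51.2] w 0.0010388520368646687 j [-0.22  0.12  0.16  2.08 -0.02  0.95  2.06]
```

The button is on its hard stop: z=0.075 and force risen to 51 N. Releasing now.

Emit:
{"method": "send_rows", "body": {"motion": [[0,0,-0.006,0,0,0,0],[0,0,-0.012,0,0,0,0],[0,0,-0.025,0,0,0,0],[0,0,-0.045,0,0,0,0],[0,0,-0.065,0,0,0,0],[0,0,-0.085,0,0,0,0],[0,0,-0.105,0,0,0,0],[0,0,-0.12,0,0,0,0],[0,0,-0.125,0,0,0,0],[0,0,-0.125,0,0,0,0]]}}

```text
clock: 10.63
position: [0.4556, -0.0162, 0.1974]
ee_rot: [0.682, 0.187, -0.186, -0.682]
ft_force: [0.4, 0.7, 0.7]
grip_width: 0.001
```

```bash
python3 - <<'E'
from h import *
c,V=look('w10')
for n in('scene','side'):
    c=camera(n); save(n+'10',c['pixels'] if n=='scene' else cv2.resize(c['pixels'][130:260,200:420],None,fx=3.5,fy=3.5,interpolation=cv2.INTER_CUBIC))
E
```

```text
t 10.63 p [ 0.4556 -0.0162  0.1974] zyaw 2.104 F [0.4 0.7 0.7] w 0.0013743625547209862 j [-0.23 -0.03  0.16  1.94  0.    1.22  2.04]
orange 872 [391.2 286.2] [0.5068 0.0861 0.0625] [0.0768 1.6912]
tip px 424 280 [0.4841 0.1057 0.068 ] [0.105 1.795]
green 561 [424.7 280.9] [0.4865 0.11   0.0625] [0.1076 1.7543]
```

View pics/w10.png

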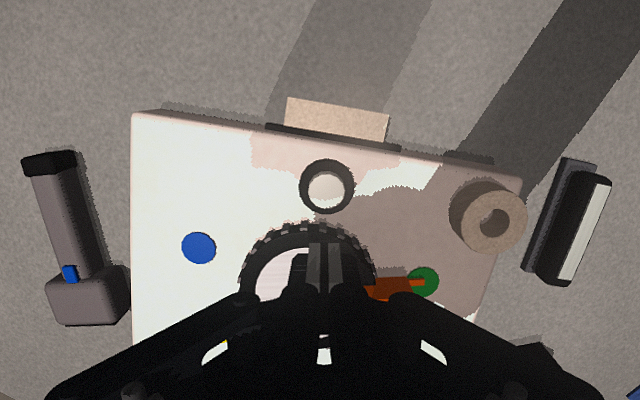

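View pics/side10.png

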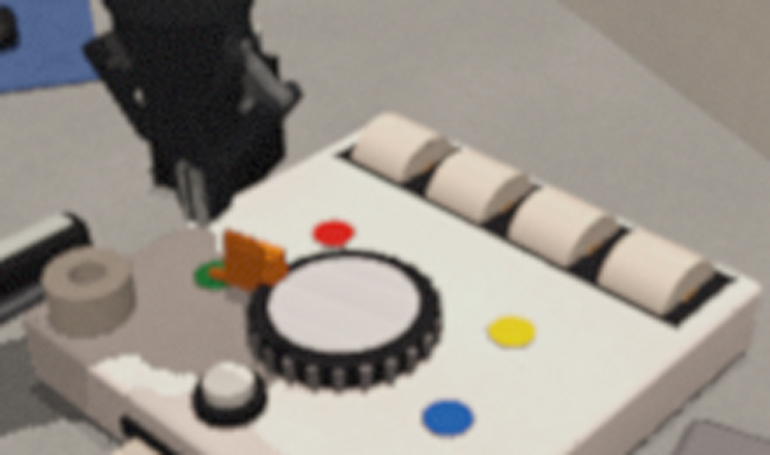

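View pics/scene10.png

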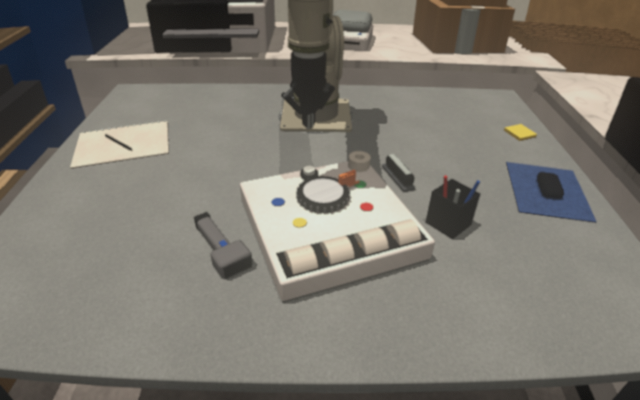

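The wrist view shows the pointer tip at (424,281) on the green disc, the button up at (326,188), and the loose objects where they stood. The arm touches nothing, so I hand in.

```bash
python3 -c "
from h import *
print(hand_in())"
```

```text
the job is handed in; nothing more can be done
None
```

The selector is set on green and the feed button was pressed fully and released. The job was handed in at about 10.8 s of the 45 s allowed, with no verdict reported.

- **Selector:** I pushed the tab's clockwise face with the shut fingertips, from about -0.13 rad to about 1.78 rad. The green disc is at 1.745. No pinch was possible with the fingers shut.
- **Pointer:** After release, the wrist camera put the pointer tip about 4 mm from the disc centre, against the 13 mm limit. It had not moved when I looked again after the button press.
- **Button:** The first push only reached about half travel (3.5 N). A second push brought it to its hard stop at z = 0.075 m, where the wrist force rose to about 51 N down and 21 N sideways. That is higher than intended, but below the 120 N wrist limit. I then raised the arm clear, and in the last pictures the button is up again.
- **Other objects:** The spare roll, scanner, stapler and pen cup look unmoved in the last pictures. I judged this by eye and did not measure it. The force reading was near zero, so the arm was touching nothing.
- **Measurements:** The camera estimates of the feeder position agreed to within about 3 mm.

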